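Dock and lock the card terminal

ROBOT

A 6-joint arm with a two-finger parallel gripper is mounted at the origin on the work surface. World frame = base frame: x ahead of the robot, y to its left, z up, the work surface at z = 0. Lengths are in m, angles in rad, forces in N, time in s.
With the tool pointing down it reaches from about 0.3 to 0.75 m from the base axis. Payload 8.5 kg.
Tool frame: the origin (TCP) lies at the very end of the fingers, on their centre line; the grasp point (between the pads) lies 19 mm behind it; y points along the fingers, z is the direction in which the jaws open and shut, and the axes are right-handed (so a half turn about y gives the same grasp; the last joint's range is limited). The gripper opens to 85 mm and grips with 20 to 120 N. Pads are 22 mm wide; open, the fingers measure 114 mm over their backs; the gripper's body (76 mm by 85 mm) begins 54 mm behind the grasp point. The pads swing forward as they close: fully open they stand 13 mm farther back than shut.
Start: joints at [-1.318, 0.381, 1.297, -0, 1.464, -0.215], TCP at [0.248, -0.491, 0.231] pointing down, gripper open.
Joint ranges: [-3.11, 3.11], [-0.89, 2.33], [0.22, 2.48], [-1.42, 4.56], [0.17, 2.85], [-2.88, 2.88]. Speed limits (rad/s): [2.39, 2.39, 3.14, 3.14, 3.14, 3.14].

INTERFACE

Orientations are given as a unit quaternion [x, y, z, w].
In Python, from rig import manip, claw, solver, eyes gives the robot as it stands. The module is installed in compiled form; this text tells all that it offers. Calls block until the motion is done:
- manip.goto(position, orientation): joint-space move of the TCP to a pose.
- manip.move_l(position, attitude=None, rate=0.15): straight line of the TCP; attitude=None keeps the orientation; rate is the mean speed in m/s.
- manip.move_joints(angles): joint-space move.
- claw.grip(opening, grip_force=None): opening from 0.0 (shut) to 1.0 (fully open); grip_force is the grip in N (None keeps the last); returns when the fingers have stopped.
- manip.sleep(seconds).
- solver.ik(position, orientation): joint angles nearest the present ones, or None.
- manip.get_obs(): the state.
- eyes.snapshot(name): name is "scene" or "top" or "wrist"; returns a dict with "color" (400x640x3 uint8, blue, green, red), "fx", "fy", "cx", "cy" (pixels), "R" (3x3) and "t" (3): a world point X has camera coordinates R X + t; the wrist camera has in their place "hand_eye" (4x4, takes a point from camera to tool coordinates, whose origin is the TCP and whose axes are the tool frame's). Camera axes: x right, y down, z forward; pixel columns grow to the right and rows downward; lengths in m; the calibration is good to about 2 mm. A picture is of the moment at which its call begins: read the wrist's pose just before it. There is no depth.
A pose or a line that the arm cannot do raises manip.Unreachable and nothing moves.
- manip.finish_job(): hands the job in, once; it reports no verdict.
Trained networks look in the newest picture that a camera, given by its name, has taken for a name from the list of things; names that differ only in an ending like _2 or _b are one class to them, and where a whole thing is asked for, a point or a joint stands for the part that bears it (a point fixed in the world has none). Each returns a list of dicts, best first, with "score" (0 to 1); they miss things now and then, are a little off and sometimes report something else, mostly with a low value. They report only what shows in the picture. A call takes as long as a camera call. They do not tell look-alikes from the thing itself.
- eyes.recognise(camera, thing): "position" ([column, row] as shares, 0 to 1, of the picture: columns of its width, rows of its height, amid what is visible of it).
- eyes.pinpoint(camera, thing): "position" ([column, row] as shares, 0 to 1, of the picture: columns of its width, rows of its height: a listed point, or the origin of a listed thing).
The state is a dict: "time_s": time; "q": joint angles; "qvel": joint speeds; "joint_torque": joint torques, N m; "eef_pos": TCP position; "orientation": TCP orientation; "contact_force": force on the tool from outside, world axes, zero at the start; "ft_torque": the same for the moment, N m; "width": opening from 0.0 (shut) to 1.0 (fully open).
Only numpy, scipy, OpenCV 4.12 (cv2) and the standard library are available. Lean on these libraries where they do the work, as an engineer would, in place of code of your own. Each camera call takes 0.05 s, during which the arm holds its last target. There are 200 camera calls.

TASK

Slide the big card terminal across the desk, between the things standing there, and into the U-shaped security dock, hump end first, until it is fully home against the dock's back wall; keep it flat on the desk all the way, never lifted or tipped. Then turn the dock's lock collar until its arm lies squarely across the end of the terminal, over the white locked mark. If the arm is in the way of the mouth at first, swing it aside, and leave the pen pot, the stamp, the clip jar and the small PIN pad where they stand.

Things in the scene. Friction and masses are not known exactly. Their poses are not given: they have to be found in the camera images.
- terminal_center (a point): Black card terminal, loose block 130 mm long (x) by 90 mm wide (y), about 0.45 kg, too wide to grip: push it. Keypad part 30 mm tall, vertical sides; the last 42 mm at +x is a hump 52 mm tall, full width. Point: middle of footprint, 15 mm up. x points to the hump end, which enters the dock first, and starts within 0.35 rad of world +x.
- bay_home (a point): Where terminal_center must end, 15 mm above the desk in the fixed steel dock at the robot's right. Axes: x into the dock from its open mouth, y left, z up. Fence 22 mm tall, 6 mm thick, no floor lip. Inner faces: back x = +66 mm, sides y = +-49 mm (4 mm spare each side). Left wall starts at x = -10, right at x = -30 mm. Near end of the seated terminal: x = -65 mm.
- lead_in (a point): Outermost front tip of the left side wall's flared lead-in, 22 mm above the desk, at x = -29, y = +66 mm in the dock's axes. The right wall has the same flare, tip at x = -49, y = -66 mm. Axes as the dock's. The terminal coming from the left must pass in front of this tip, then go in.
- collar_pivot (a point): Fixed point on the vertical axis of the lock collar, at x = -79, y = -90 mm in the dock's axes (in front of and to the right of the mouth), 44 mm above the desk (grip height). Axes as the dock's.
- collar_wing (a point): The same point, turning with the aluminium lock collar (44 mm diameter, 8 to 30 mm above the desk). On top is the grip wing: a bar 12 mm thick (y), 44 mm long (x), 30 to 54 mm above the desk, centred on the axis. The locking arm, 14 mm wide, 11 to 25 mm above the desk, points along this point's -x and reaches 84 mm from the axis.
- collar (a joint): Collar angle, rad, growing clockwise from above. 0: arm along the dock's -x, clear of the mouth. 1.57 (locked): arm along the dock's +y, squarely across the seated terminal's end, 7 mm from it, over the white mark. Stops at 0 and 1.66. Light friction (0.05 N m), stays where left. Starts at 0.05 to 1.0; above about 0.25 it bars the terminal's way.
- pen_pot: Grey round pen pot, 60 mm diameter, 90 mm tall, pens up to 140 mm. Origin: centre of its underside. Loose, leave alone. Pot, stamp and jar swap places: one stands near the robot (x about 0.39 m), one farther off (x 0.65 to 0.68), and the terminal must pass between them; the third is at the back (x above 0.7).
- stamp: Black and grey self-inking stamp, 50 x 36 mm, 74 mm tall, upright. Origin at the centre of its underside. Loose, to be left alone.
- clip_jar: Clear paper-clip jar with black lid, 60 mm diameter, 64 mm tall. Origin at the centre of its underside. Loose, to be left alone.
- pinpad: Small black PIN pad, 110 x 66 mm, 30 mm tall, lying with its length across, beyond the terminal's start. Origin at the centre of its underside. Loose, to be left alone.
Things that resemble listed ones, but are neither listed nor needed, are in the scene too. Leave any blue or yellow look-alike of the part that bears terminal_center alone.

How it is judged:
At the end, for the whole second after the job is handed in: The terminal lies flat in the dock, within 6 mm of fully home along the dock and 8 mm across it, square to it within 0.1 rad, and the lock collar is at 1.45 rad or more (mark at 1.57, stop at 1.66) (x of terminal_center in the frame of bay_home between -0.006 and 0.006 m and y of terminal_center in the frame of bay_home between -0.008 and 0.008 m and angle between the x axis of terminal_center and the x axis of bay_home, either way round below 0.1 rad and z of terminal_center in the frame of bay_home below 0.004 m and angle between terminal_center's own z axis and vertical below 0.05 rad and value of joint collar above 1.45 rad and horizontal distance between terminal_center and bay_home below 0.009 m); the robot touches nothing.
It fails at once if the terminal is lifted off the desk or tipped (height (world z) of terminal_center above 0.03 m or angle between terminal_center's own z axis and vertical above 0.2 rad).
It fails at once if the pen pot is moved more than 15 mm or tipped (distance of pen_pot from where it was at the start of the episode above 0.015 m or angle between pen_pot's own z axis and vertical above 0.25 rad).
It fails at once if the stamp is moved more than 15 mm or tipped (distance of stamp from where it was at the start of the episode above 0.015 m or angle between stamp's own z axis and vertical above 0.25 rad).
It fails at once if the clip jar is moved more than 15 mm or tipped (distance of clip_jar from where it was at the start of the episode above 0.015 m or angle between clip_jar's own z axis and vertical above 0.25 rad).
It fails at once if the pinpad is moved more than 15 mm or tipped (distance of pinpad from where it was at the start of the episode above 0.015 m or angle between pinpad's own z axis and vertical above 0.25 rad).
It also fails if it takes over 72 s, if anything falls off the work surface, if the arm or the gripper's body presses on something with over 40 N, if the wrist force passes 120 N, or if a joint passes its speed limit or range.

## Working session

There is one attempt and no reset: what is moved stays moved. The work goes in short steps, each a Python script; the robot and the scene stay as the last script left them, time stands still between calls to the robot, and variables do not carry over. Pictures are saved under pics/ and viewed, about 8 in all and at most 12, crops included, and the job is handed in when it is done.

```bash
mkdir -p pics; cat > h.py <<'E'
import numpy as np, cv2
from rig import manip, claw, solver, eyes
H,W=400,640
def ray(s,uv):
    R=np.array(s["R"]);t=np.array(s["t"])
    d=R.T@np.array([(uv[0]-s["cx"])/s["fx"],(uv[1]-s["cy"])/s["fy"],1.]);return -R.T@t,d
def onz(s,uv,z):
    c,d=ray(s,uv);return c+d*(z-c[2])/d[2]
def proj(s,X):
    p=np.array(s["R"])@np.array(X)+np.array(s["t"]);return np.array([s["fx"]*p[0]/p[2]+s["cx"],s["fy"]*p[1]/p[2]+s["cy"]])
def tri(l):
    A=np.zeros((3,3));b=np.zeros(3)
    for s,uv in l:
        c,d=ray(s,uv);d=d/np.linalg.norm(d);P=np.eye(3)-np.outer(d,d);A+=P;b+=P@c
    return np.linalg.solve(A,b)
E
python3 - <<'E'
from h import *
o=manip.get_obs();print(o["time_s"],o["eef_pos"],o["orientation"],o["width"])
S={}
for c in("scene","top"):
    s=S[c]=eyes.snapshot(c);cv2.imwrite(f"pics/{c}0.png",s["color"])
    R=np.array(s["R"]);print(c,"cam",(-R.T@np.array(s["t"])).round(3),s["fx"])
Z=dict(terminal_center=.015,bay_home=.015,lead_in=.022,collar_pivot=.044,collar_wing=.044,pen_pot=0,stamp=0,clip_jar=0,pinpad=0)
for n,z in Z.items():
    best=[]
    for c in S:
        for r in eyes.pinpoint(c,n)[:3]:
            uv=np.array(r["position"])*[W,H];print(n,c,round(r["score"],2),uv.round(1),onz(S[c],uv,z).round(4))
    
E
```

```text
0.0 [ 0.2479384  -0.4905963   0.23071533] [-0.16387068  0.68838668 -0.68732231  0.1638848 ] 1.0021708362858208
scene cam [1.255 0.682 0.719] 383.1849069478841
top cam [0.351 0.101 1.435] 511.8385808912016
terminal_center scene 0.97 [448.2 225.8] [0.3581 0.4594 0.015 ]
terminal_center scene 0.93 [370.5 300.5] [0.7253 0.4314 0.015 ]
terminal_center scene 0.78 [362.9 232.2] [0.5387 0.2884 0.015 ]
terminal_center top 0.9 [202.7 123.5] [0.7225 0.4267 0.015 ]
terminal_center top 0.7 [261.6 280.4] [0.2871 0.2449 0.015 ]
terminal_center top 0.62 [182.6 254.8] [0.3521 0.4641 0.015 ]
bay_home scene 0.75 [228.  185.7] [ 0.63   -0.1714  0.015 ]
bay_home top 0.89 [414. 157.] [ 0.6407 -0.173   0.015 ]
lead_in scene 0.86 [248.8 185.2] [ 0.5912 -0.1144  0.022 ]
lead_in top 0.62 [393.3 173.5] [ 0.5908 -0.1135  0.022 ]
collar_pivot scene 0.8 [221.7 160.5] [ 0.5692 -0.2703  0.044 ]
collar_pivot top 0.81 [452.2 176.6] [ 0.5823 -0.2731  0.044 ]
collar_wing scene 0.73 [218.9 162.8] [ 0.5854 -0.2656  0.044 ]
collar_wing top 0.82 [453.9 179.7] [ 0.5739 -0.2776  0.044 ]
pen_pot scene 0.84 [318.7 178.6] [0.3885 0.012  0.    ]
pen_pot scene 0.29 [296.7 266.4] [0.7435 0.2235 0.    ]
pen_pot top 0.64 [346.3 247.9] [0.381  0.0134 0.    ]
stamp scene 0.83 [262.5 216.7] [0.6578 0.0134 0.    ]
stamp top 0.65 [351.  153.9] [0.6483 0.0044 0.    ]
clip_jar scene 0.78 [260.9 244.3] [0.7447 0.0953 0.    ]
clip_jar top 0.82 [321.4 121.7] [0.7402 0.0908 0.    ]
pinpad scene 0.98 [300.5 264.9] [0.7333 0.2274 0.    ]
pinpad top 0.6 [273.8 117.3] [0.7497 0.2277 0.    ]
```

```bash
python3 -c "
import cv2
a=cv2.imread('pics/top0.png');cv2.imwrite('pics/top0c.png',cv2.resize(a[80:320,150:510],None,fx=2.2,fy=2.2,interpolation=cv2.INTER_CUBIC))"
```

```text
(no output)
```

View pics/top0c.png

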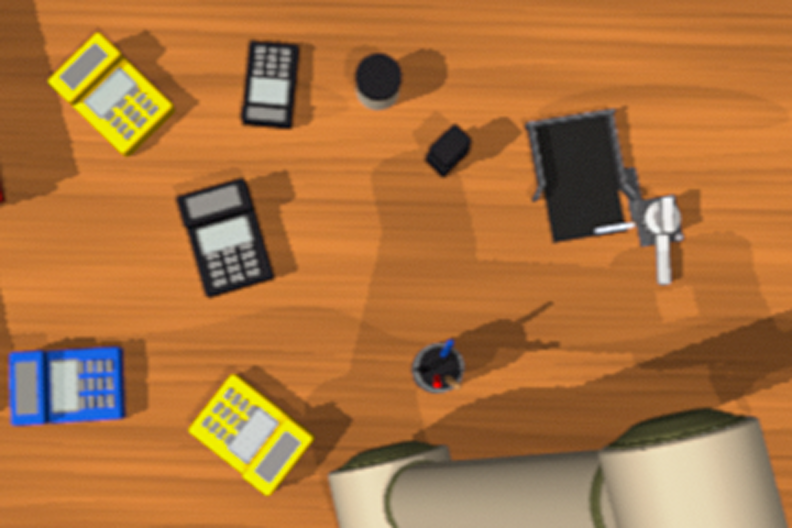

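View pics/scene0.png

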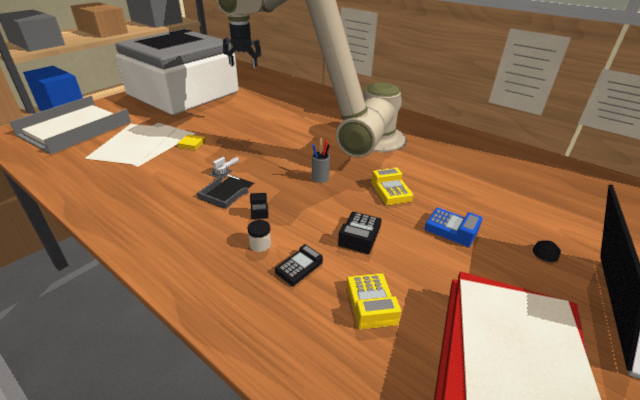

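```bash
cat >> h.py <<'E'
from scipy.spatial.transform import Rotation as Ro
def ori(phi):
    y=np.array([0,0,-1.]);z=np.array([np.cos(phi),np.sin(phi),0]);x=np.cross(y,z)
    return Ro.from_matrix(np.c_[x,y,z]).as_quat()
def wsnap():
    o=manip.get_obs();s=dict(eyes.snapshot("wrist"))
    T=np.eye(4);T[:3,:3]=Ro.from_quat(o["orientation"]).as_matrix();T[:3,3]=o["eef_pos"]
    M=np.linalg.inv(T@np.array(s["hand_eye"]));s["R"]=M[:3,:3];s["t"]=M[:3,3];return s
def snap(c): return wsnap() if c=="wrist" else eyes.snapshot(c)
def pp(c,s,n,k=1):
    return [(r["score"],np.array(r["position"])*[W,H]) for r in eyes.pinpoint(c,n)[:k]]
from scipy.optimize import minimize
def box(x0,x1,y0,y1,z0,z1): return np.array([[x,y,z] for x in(x0,x1) for y in(y0,y1) for z in(z0,z1)])
TB=[box(-.065,.065,-.045,.045,0,.03),box(.023,.065,-.045,.045,0,.052)]
def tmask(s,p):
    m=np.zeros((H*4,W*4),np.uint8);c,n=np.cos(p[2]),np.sin(p[2])
    for b in TB:
        q=np.array([proj(s,[p[0]+c*v[0]-n*v[1],p[1]+n*v[0]+c*v[1],v[2]]) for v in b])
        cv2.fillConvexPoly(m,cv2.convexHull((q*4+2).round().astype(np.int32)),255)
    return cv2.resize(m,(W,H),interpolation=cv2.INTER_AREA)/255.
def segm(s):
    hsv=cv2.cvtColor(s["color"],cv2.COLOR_BGR2HSV);b=s["color"].astype(float)
    return ((b[...,2]-b[...,0])<40).astype(float)
def fit(snaps,p0):
    D=[]
    for s in snaps:
        g=segm(s);u,v=proj(s,[p0[0],p0[1],.02]);yy,xx=np.mgrid[:H,:W]
        roi=tmask(s,p0)>0;roi=cv2.dilate(roi.astype(np.uint8),np.ones((15,15)))>0
        D.append((s,g,roi))
    f=lambda p:sum(np.abs(tmask(s,p)-g)[roi].sum()/ roi.sum() for s,g,roi in D)
    best=None
    for dy in(-.15,0,.15):
        r=minimize(f,[p0[0],p0[1],p0[2]+dy],method="Nelder-Mead",options=dict(initial_simplex=[[p0[0],p0[1],p0[2]+dy],[p0[0]+.01,p0[1],p0[2]+dy],[p0[0],p0[1]+.01,p0[2]+dy],[p0[0],p0[1],p0[2]+dy+.1]],maxiter=120,xatol=1e-4,fatol=1e-5))
        if best is None or r.fun<best.fun:best=r
    return best.x,best.fun
E
python3 - <<'E'
from h import *
ss=eyes.snapshot("scene");st=eyes.snapshot("top")
for l in([ss],[st],[ss,st]):
    print("terminal",fit(l,[.54,.28,.28]))
print("phi now",Ro.from_quat(manip.get_obs()["orientation"]).as_matrix().round(2).tolist())
names=["bay_home","lead_in","collar_pivot","collar_wing"]
obs={n:[] for n in names}
for i,P in enumerate([[.50,-.22,.33],[.54,-.16,.36]]):
    q=None
    for ph in (np.pi/2,-np.pi/2,0,np.pi):
        q=solver.ik(P,ori(ph))
        if q is not None: print(ph,np.round(q,2));break
    manip.goto(P,ori(ph));manip.sleep(.2)
    s=wsnap();cv2.imwrite(f"pics/w{i}.png",s["color"])
    for n in names:
        for sc,uv in pp("wrist",s,n):
            print(n,round(sc,2),uv.round(0),onz(s,uv,dict(bay_home=.015,lead_in=.022).get(n,.044)).round(4));obs[n].append((s,uv))
for n in names:
    if len(obs[n])>1: print(n,tri(obs[n]).round(4))
print(manip.get_obs()["time_s"])
E
```

```text
terminal (array([0.54075777, 0.27909722, 0.3362878 ]), np.float64(0.0359124781988267))
terminal (array([0.53959747, 0.27772371, 0.32571365]), np.float64(0.05060894821191976))
terminal (array([0.54043331, 0.27940256, 0.33109567]), np.float64(0.08670076692440618))
phi now [[-0.89, 0.0, 0.45], [-0.45, -0.0, -0.89], [-0.0, -1.0, 0.0]]
1.5707963267948966 [-0.63  0.33  1.1  -0.    1.71 -2.2 ]
bay_home 0.84 [346. 247.] [ 0.6436 -0.1701  0.015 ]
lead_in 0.85 [384. 226.] [ 0.603  -0.1092  0.022 ]
collar_pivot 0.95 [282. 220.] [ 0.5837 -0.275   0.044 ]
collar_wing 0.87 [283. 219.] [ 0.5829 -0.2734  0.044 ]
1.5707963267948966 [-0.5   0.35  0.98 -0.    1.81 -2.07]
bay_home 0.67 [313. 223.] [ 0.6487 -0.1673  0.015 ]
lead_in 0.86 [347. 196.] [ 0.5989 -0.1083  0.022 ]
collar_pivot 0.76 [245. 188.] [ 0.5788 -0.2769  0.044 ]
collar_wing 0.61 [248. 190.] [ 0.5825 -0.2718  0.044 ]
bay_home [ 0.6596 -0.1671 -0.018 ]
lead_in [ 0.5979 -0.1105  0.0315]
collar_pivot [ 0.5735 -0.2708  0.0708]
collar_wing [ 0.5844 -0.2737  0.0381]
4.1417
```

View pics/w0.png

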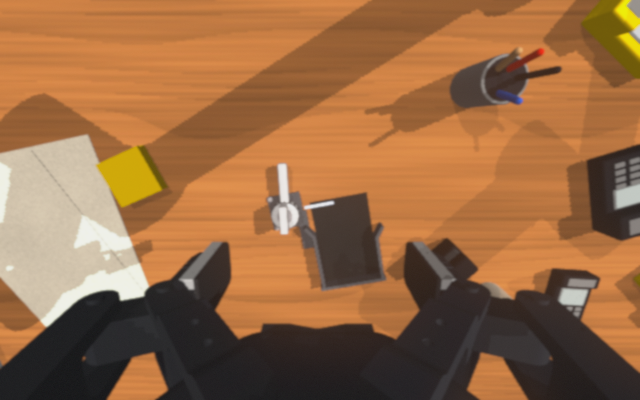

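```bash
cat >> h.py <<'E'
def dockpts(p,P):
    c,n=np.cos(p[2]),np.sin(p[2]);return [np.array([p[0]+c*v[0]-n*v[1],p[1]+n*v[0]+c*v[1],v[2]]) for v in P]
E
python3 - <<'E'
from h import *
from scipy.optimize import least_squares
M=dict(bay_home=[0,0,.015],lead_in=[-.029,.066,.022],collar_pivot=[-.079,-.09,.044],collar_wing=[-.079,-.09,.044])
C={}
s=wsnap();
obs=[]
for c in("wrist","top","scene"):
    C[c]=s if c=="wrist" else eyes.snapshot(c)
    for n in M:
        r=pp(c,C[c],n)
        if r:obs.append((c,n,r[0][1]))
def f(p): return np.concatenate([(proj(C[c],dockpts(p,[M[n]])[0])-uv)*(1 if c=="wrist" else 1) for c,n,uv in obs])
r=least_squares(f,[.64,-.172,.18],loss="soft_l1");p=r.x;print(p.round(4))
print(np.c_[f(p).reshape(-1,2)].round(1).tolist())
for c in C:
    k=5;u,v=proj(C[c],dockpts(p,[[-.02,-.03,0]])[0]).astype(int)
    im=C[c]["color"][max(v-45,0):v+45,u-55:u+55];im=cv2.resize(im,None,fx=k,fy=k,interpolation=cv2.INTER_CUBIC);o=np.array([u-55,max(v-45,0)])
    def L(P,col):
        q=np.array([(proj(C[c],x)-o+.5)*k for x in dockpts(p,P)]).round().astype(np.int32);cv2.polylines(im,[q],False,col,1)
    L([[-.010,.049,.022],[.066,.049,.022],[.066,-.049,.022],[-.03,-.049,.022]],(0,255,0))
    L([[-.029,.066,.022],[-.010,.049,.022]],(0,255,255));L([[-.049,-.066,.022],[-.03,-.049,.022]],(0,255,255))
    L([[-.065,-.045,0],[-.065,.045,0]],(255,0,255))
    L([[-.079,-.09,.054],[-.079,-.09,.03]],(0,0,255))
    cv2.imwrite(f"pics/ov_{c}.png",im);C[c+"i"]=im
    if c=="scene":break
cv2.imwrite("pics/ov.png",cv2.resize(np.vstack([np.hstack([C["wristi"],C["topi"]]),np.hstack([C["scenei"],C["scenei"]*0])]),(800,655))[:600])
E
```

```text
[ 0.6427 -0.1676  0.2009]
[[-0.4, -2.1], [1.4, -0.2], [-1.2, 2.8], [-1.4, -0.5], [-0.7, -1.3], [-2.7, -0.2], [1.9, -3.1], [-3.3, 0.7], [-0.5, 2.2], [-0.2, 0.7], [1.3, -1.2], [0.6, -2.8]]Traceback (most recent call last):
  File "<stdin>", line 15, in <module>
RuntimeError: dictionary changed size during iteration
```

```bash
cat >> h.py <<'E'
def overlay(C,p,fn,term=None):
    I=[]
    for c in list(C):
        k=5;u,v=proj(C[c],dockpts(p,[[-.02,-.03,0]])[0]).astype(int)
        v0=max(v-40,0);u0=u-40;im=C[c]["color"][v0:v0+80,u0:u0+80];im=cv2.resize(im,None,fx=k,fy=k,interpolation=cv2.INTER_CUBIC);o=np.array([u0,v0])
        def L(P,col,p=p):
            q=np.array([(proj(C[c],x)-o+.5)*k for x in dockpts(p,P)]).round().astype(np.int32);cv2.polylines(im,[q],False,col,1)
        L([[-.010,.049,.022],[.066,.049,.022],[.066,-.049,.022],[-.03,-.049,.022]],(0,255,0))
        L([[-.029,.066,.022],[-.010,.049,.022]],(0,255,255));L([[-.049,-.066,.022],[-.03,-.049,.022]],(0,255,255))
        L([[-.065,-.045,0],[-.065,.045,0]],(255,0,255));L([[-.079,-.09,.054],[-.079,-.09,.03]],(0,0,255))
        if term is not None: L([[-.065,.045,.03],[-.065,-.045,.03],[.065,-.045,.052],[.065,.045,.052],[-.065,.045,.03]],(255,255,0),term)
        I.append(cv2.resize(im,(400,400)))
    cv2.imwrite(fn,np.hstack(I)[:, :800] if len(I)<3 else cv2.resize(np.hstack(I),(800,267)))
E
python3 - <<'E'
from h import *
overlay({c:snap(c) for c in("wrist","top")},[.6427,-.1676,.2009],"pics/ov.png")
E
```

```text
(no output)
```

View pics/ov.png

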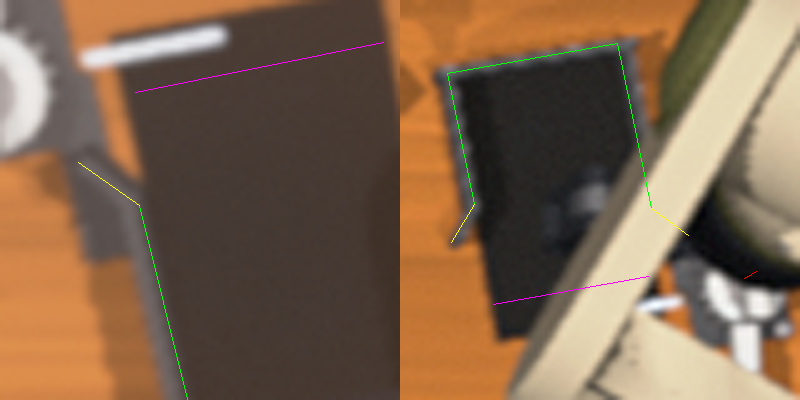

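The top overlay fits the dock well (back wall and flares line up), and the collar arm stands near 0.1 rad, clear of the mouth. I'll take the dock as (0.642, -0.169, yaw 0.185). Next I approach the terminal's left side with open fingers.

```bash
cat >> h.py <<'E'
DOCK=np.array([.642,-.169,.185])
def loc(p,x,y,z): return dockpts(p,[[x,y,z]])[0]
def F(): 
    o=manip.get_obs();return np.array(o["contact_force"]),np.array(o["eef_pos"]),o["time_s"]
E
python3 - <<'E'
from h import *
T=np.array([.5402,.279,.330]);q=ori(T[2])
manip.goto(loc(T,0,.10,.20),q)
manip.move_l(loc(T,0,.085,.05));f0=F()[0]
manip.move_l(loc(T,0,.085,.003),rate=.08);print(F(),f0)
for d in np.arange(.065,.05,-.002):
    manip.move_l(loc(T,0,.0+d,.003),rate=.05);f=F()[0]-f0
    n=f@[-np.sin(T[2]),np.cos(T[2]),0];print(round(d,3),f.round(2),round(n,2))
    if n>.6:break
print(F()[2])
s=eyes.snapshot("top");print(fit([s],T),fit([eyes.snapshot("scene")],T))
i=cv2.imread
u=s["color"][90:290,150:350];cv2.imwrite("pics/a.png",np.hstack([cv2.resize(u,(400,400)),cv2.resize(eyes.snapshot("scene")["color"][150:310,260:420],(400,400))]))
E
```

```text
(array([0.21998095, 0.79654302, 0.97209698]), array([0.51290686, 0.35952763, 0.00327311]), 8.8917) [ 0.06615223 -0.70591954  0.60750625]
0.065 [ 0.19  0.74 -1.  ] 0.64
9.4417
(array([0.53979391, 0.2792601 , 0.28660337]), np.float64(0.17397068807156266)) (array([0.53681257, 0.29002568, 0.10593005]), np.float64(0.12039847113905514))
```

View pics/a.png

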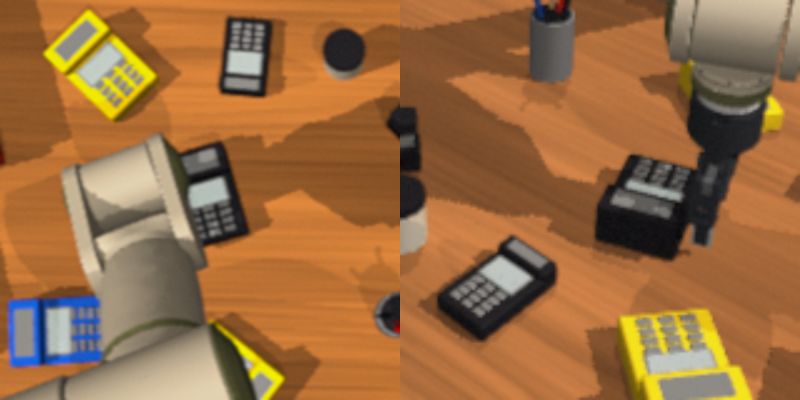

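```bash
python3 - <<'E'
from h import *
from scipy.optimize import least_squares
rng=np.random.default_rng(0);X=[];n=0
for _ in range(150):
    r=rng.uniform(.35,.65);z=rng.uniform(.0,.35);tl=rng.uniform(-.4,.4)
    R=Ro.from_rotvec([0,tl,0])*Ro.from_quat(ori(np.pi/2)); q=solver.ik([r,0,z],R.as_quat())
    if q is None or abs(q[3])>.05 or abs(q[0])>.05: continue
    d=R.as_matrix()[:,1];X.append((q[1],q[2],d[0],d[2],r,z))
X=np.array(X);print(len(X))
def f(p):
    A,B,L2,L3,al,D,e=p;a=X[:,0];b=a+X[:,1]+al;dx,dz=X[:,2],X[:,3]
    wr=B+L2*np.sin(a)+L3*np.sin(b);wz=A+L2*np.cos(a)+L3*np.cos(b)
    return np.r_[wr+D*dx-e*dz-X[:,4],wz+D*dz+e*dx-X[:,5]]
s=least_squares(f,[.36,0,.39,.43,.1,.25,.09]);print(s.x.round(4),np.abs(s.fun).max())
A,B,L2,L3,al,D,e=s.x
print("wrist-axis above TCP",D,"ahead offset",e)
E
```

```text
0Traceback (most recent call last):
  File "<stdin>", line 14, in <module>
    return func(*args, **kwargs)
    vector_fun = VectorFunction(
        fun_wrapped,
    ...<6 lines>...
        workers=workers
    )
    self._update_fun()
    ~~~~~~~~~~~~~~~~^^
    self.f = self.fun_wrapped(xp_copy(self.x))
             ~~~~~~~~~~~~~~~~^^^^^^^^^^^^^^^^^
    return np.atleast_1d(self.fun(x))
                         ~~~~~~~~^^^
    return self.f(x, *self.args, **self.kwargs)
           ~~~~~~^^^^^^^^^^^^^^^^^^^^^^^^^^^^^^
  File "<stdin>", line 11, in f
IndexError: too many indices for array: array is 1-dimensional, but 2 were indexed
```

```bash
python3 - <<'E'
from h import *
from scipy.optimize import least_squares
rng=np.random.default_rng(0);X=[]
for _ in range(100):
    a=rng.uniform(-.6,.6);x=rng.uniform(.4,.6);z=rng.uniform(.0,.35)
    R=Ro.from_rotvec(rng.uniform(-.35,.35,3))*Ro.from_quat(ori(a)); q=solver.ik([x,rng.uniform(-.1,.3),z],R.as_quat())
    if q is not None: X.append((q,R.as_matrix(),x))
print(len(X),np.round(X[0][0],2))
# positions again (deterministic rerun)
rng=np.random.default_rng(0);Y=[]
for _ in range(100):
    a=rng.uniform(-.6,.6);x=rng.uniform(.4,.6);z=rng.uniform(.0,.35)
    R=Ro.from_rotvec(rng.uniform(-.35,.35,3))*Ro.from_quat(ori(a));P=[x,rng.uniform(-.1,.3),z];q=solver.ik(P,R.as_quat())
    if q is not None:Y.append((q,R.as_matrix(),P))
# generic: P = Rz(q1)[planar arm + lateral c along y] , wrist point; tool: P - R@[0,D,0] = point W6 at intersection w/ offset
Q=np.array([y[0] for y in Y]);RM=np.array([y[1] for y in Y]);P=np.array([y[2] for y in Y])
def f(p,full=False):
    A,B,L2,L3,al,D,c,e,be,g=p
    r=B+L2*np.sin(Q[:,1])+L3*np.sin(Q[:,1]+Q[:,2]+al);z=A+L2*np.cos(Q[:,1])+L3*np.cos(Q[:,1]+Q[:,2]+al)
    # joint4 either parallel (pitch) or roll: link e after q4 in pitch
    b=Q[:,1]+Q[:,2]+be
    fx,fz=np.sin(b),np.cos(b)                     # forearm axis
    # lateral vec c in plane perpendicular to forearm, rolled by q4
    for_=np.c_[fx,0*fx,fz];up=np.c_[fz,0*fx,-fx];lat=np.tile([0,1.,0],(len(b),1))
    k=np.cos(g*Q[:,3])[:,None];s=np.sin(g*Q[:,3])[:,None]
    v=c*(lat*k+up*s)+e*(up*k-lat*s)
    w=np.c_[r,0*r,z]+v
    C,S=np.cos(Q[:,0]),np.sin(Q[:,0])
    w=np.c_[C*w[:,0]-S*w[:,1],S*w[:,0]+C*w[:,1],w[:,2]]
    return (w+D*RM[:,:,1]-P).ravel()
best=min((least_squares(f,[.36,0,L,.43,al,D,c,0.05,be,g]) for L in(.4,) for al in(0,.2) for D in(.25,) for c in(.1,) for be in(0,1.57) for g in(-1,1)),key=lambda s:s.cost)
print(best.x.round(4),np.abs(best.fun).max())
E
```

```text
100 [ 0.23  0.66  1.6  -0.35  1.16 -0.05]
[ 0.1301  0.      0.5371  0.4215  0.2467  0.2575  0.1175  0.0579  1.5698
 -0.    ] 7.349676423018536e-14
```

```bash
cat >> h.py <<'E'
def path(p,ykeys,yawkeys,yend,off=.057,step=.02,rate=.08,z=.003,fmax=30):
    """roll terminal pose along its own -y normal, yaw scheduled over y; fingers follow at +y side"""
    p=np.array(p,float)
    while p[1]>yend+1e-4:
        for _ in range(10):
            p[2]=np.interp(-p[1],-np.array(ykeys),yawkeys);h=step/10
            p[0]+=h*np.sin(p[2]);p[1]-=h*np.cos(p[2])
        manip.move_l(loc(p,0,off,z),ori(p[2]),rate=rate)
        f=F()[0]
        if np.linalg.norm(f)>fmax: print("force",f,p);break
    return p
E
python3 - <<'E'
from h import *
T=np.array([.5402,.279,.330])
manip.move_l(loc(T,0,.058,.003),rate=.05)
p=path(T,[.279,.17,.06],[.33,-.2,-.2],.12)
print("ref",p.round(4),F())
st=eyes.snapshot("top");ss=eyes.snapshot("scene")
print("top",fit([st],p),"scene",fit([ss],p))
cv2.imwrite("pics/b.png",np.hstack([cv2.resize(st["color"][100:300,200:400],(400,400)),cv2.resize(ss["color"][130:290,240:400],(400,400))]))
E
```

```text
ref [ 0.5342  0.102  -0.2   ] (array([ 0.27310818,  0.01085112, -0.35085632]), array([0.5454701 , 0.15749223, 0.00298155]), 13.5333)
top (array([ 0.50430469,  0.11893458, -0.43310473]), np.float64(0.24267638679403386)) scene (array([ 0.53375085,  0.10045837, -0.15403192]), np.float64(0.14143387084563555))
```

View pics/b.png

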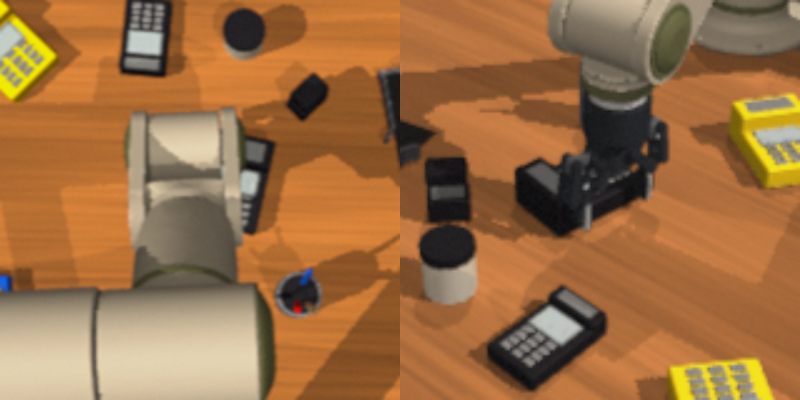

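```bash
python3 - <<'E'
from h import *
p=np.array([.5342,.102,-.2]);st=eyes.snapshot("top")
print(onz(st,[336,171],.052),loc(p,.065,-.045,.052));print(onz(st,[326,216],.03),loc(p,-.065,-.045,.03))
p=path(p,[.17,.06,-.04,-.17],[-.2,-.2,0,.185],-.03)
print("ref",p.round(4),F())
st=eyes.snapshot("top");ss=eyes.snapshot("scene")
print("scene",fit([ss],p))
cv2.imwrite("pics/c.png",np.hstack([cv2.resize(st["color"][100:300,260:460],(400,400)),cv2.resize(ss["color"][130:290,190:350],(400,400))]))
E
```

```text
[0.5889666  0.04820063 0.052     ] [0.58896421 0.0449835  0.052     ]
[0.46664763 0.07259337 0.03      ] [0.46155555 0.07081051 0.03      ]
ref [ 0.5154 -0.0365 -0.0111] (array([ 0.4873015 , -0.25863729, -0.44715667]), array([0.51614758, 0.02067667, 0.0029885 ]), 16.4833)
scene (array([ 0.51649691, -0.03679147,  0.08478576]), np.float64(0.21252962723550958))
```

View pics/c.png

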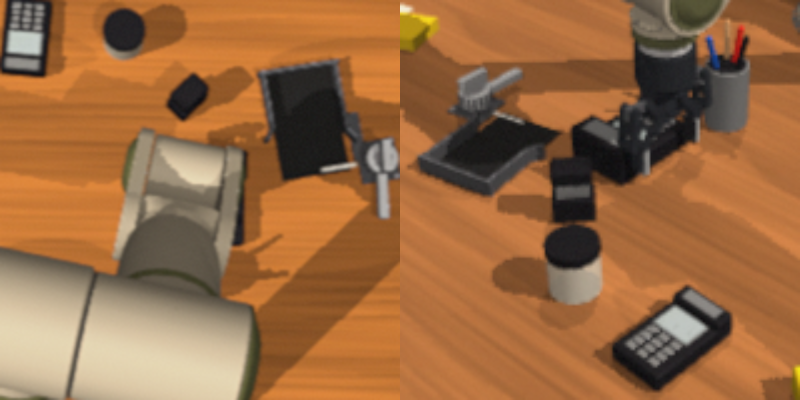

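```bash
python3 - <<'E'
from h import *
p=np.array([.5154,-.0365,-.0111])
p=path(p,[.06,-.04,-.165],[-.2,0,.185],-.178,step=.0145)
d=p-DOCK;c,n=np.cos(DOCK[2]),np.sin(DOCK[2])
print("ref",p.round(4),"dock xy",c*d[0]+n*d[1],-n*d[0]+c*d[1],F())
manip.move_l(loc(p,0,.085,.003));manip.move_l(loc(p,0,.085,.13),rate=.25)
manip.goto(loc(p,-.12,.10,.22),ori(DOCK[2]+np.pi/2));manip.sleep(.1)
C={k:snap(k) for k in("wrist","top","scene")}
for k in C: print(k,fit([C[k]],p))
cv2.imwrite("pics/d.png",np.hstack([cv2.resize(C["wrist"]["color"],(480,300)),cv2.resize(C["top"]["color"][100:240,340:490],(320,300))]))
for k in C: print(k,[onz(C[k],uv,.015).round(4) for _,uv in pp(k,C[k],"terminal_center",3)],[onz(C[k],uv,.015).round(4) for _,uv in pp(k,C[k],"bay_home",1)])
E
```

```text
ref [ 0.5298 -0.1805  0.185 ] dock xy -0.11242322244111608 0.009315077099677065 (array([ 0.34987952, -0.53334444,  0.08082347]), array([ 0.51935416, -0.12452604,  0.00299078]), 19.9167)
wrist (array([ 0.5408493 , -0.1815553 ,  0.17672802]), np.float64(0.07892807752519874))
top (array([ 0.55327022, -0.1779693 ,  0.10135337]), np.float64(0.16967438026261555))
scene (array([ 0.56078762, -0.18038059,  0.08767866]), np.float64(0.17759795570698467))
wrist [array([ 0.5348, -0.182 ,  0.015 ]), array([0.2998, 0.2388, 0.015 ])] [array([ 0.6458, -0.1672,  0.015 ])]
top [array([ 0.5286, -0.1758,  0.015 ]), array([0.7204, 0.4311, 0.015 ]), array([0.2898, 0.2357, 0.015 ])] [array([ 0.6334, -0.1661,  0.015 ])]
scene [array([ 0.5366, -0.1805,  0.015 ]), array([0.3397, 0.4647, 0.015 ]), array([0.3005, 0.2372, 0.015 ])] [array([ 0.6388, -0.1746,  0.015 ])]
```

View pics/d.png

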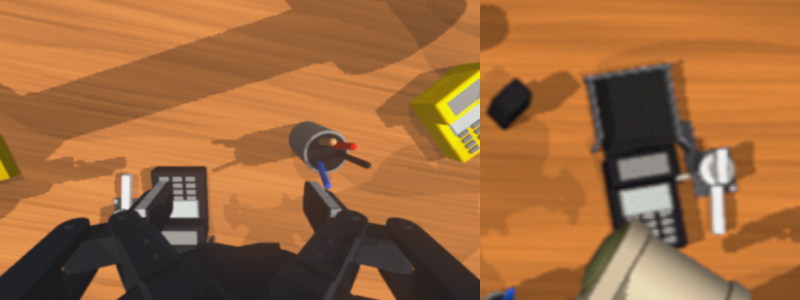

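```bash
python3 - <<'E'
from h import *
D=DOCK;yt=.006;q=ori(D[2]+np.pi/2)
claw.grip(.6)
manip.move_l(loc(D,-.245,yt,.15),q,rate=.2);manip.move_l(loc(D,-.245,yt,.006),rate=.15)
f0=F()[0];ax=np.array([np.cos(D[2]),np.sin(D[2]),0])
manip.move_l(loc(D,-.195,yt,.006),rate=.1)
x=-.195
while x<-.068:
    x+=.006 if x<-.09 else .002
    yy=yt*np.clip((-.08-x)/.1,0,1)
    manip.move_l(loc(D,x,yy,.006),rate=.06);f=F()[0]-f0
    if x>-.1 or abs(f@ax)>3:print(round(x,3),f.round(1),round(f@ax,1))
    if -(f@ax)>12:break
print(F())
C={k:snap(k) for k in("top","scene")}
overlay(C,D,"pics/e.png",D)
for k in C: print(k,[onz(C[k],uv,.015).round(4) for _,uv in pp(k,C[k],"terminal_center",3)])
E
```

```text
-0.153 [-30.8 -11.9  16.9] -32.5
(array([-30.54521631, -11.05292002,  16.26181534]), array([ 0.48574774, -0.19334399,  0.00594626]), 27.6833)
top [array([0.2937, 0.2406, 0.015 ]), array([ 0.5564, -0.1648,  0.015 ]), array([0.7281, 0.4326, 0.015 ])]
scene [array([0.7178, 0.4321, 0.015 ]), array([0.345 , 0.4607, 0.015 ]), array([0.291, 0.235, 0.015])]
```

View pics/e.png

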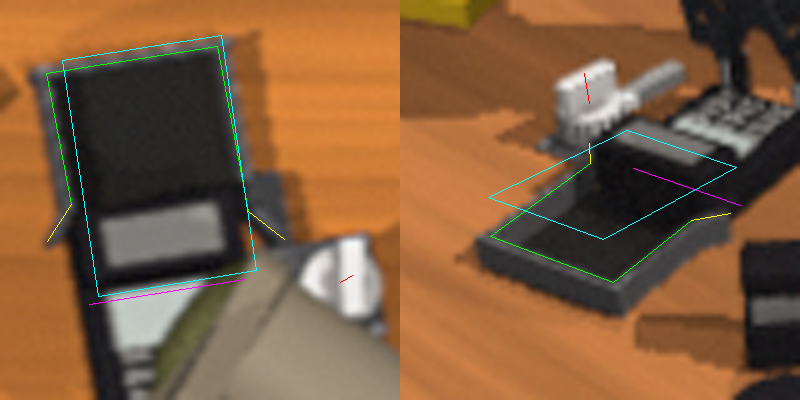

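```bash
python3 - <<'E'
from h import *
D=DOCK
manip.move_l(loc(D,-.175,.004,.006),rate=.08);manip.move_l(loc(D,-.175,.004,.10),rate=.25)
claw.grip(1.0)
manip.goto(loc(D,-.10,.05,.27),ori(D[2]+np.pi/2));manip.sleep(.15)
C={k:snap(k) for k in("wrist","top")}
I=[]
for k in C:
    u,v=proj(C[k],loc(D,-.04,-.01,0)).astype(int);h=70 if k=="wrist" else 48
    v0=min(max(v-h,0),400-2*h);u0=u-h
    im=cv2.resize(C[k]["color"][v0:v0+2*h,u0:u0+2*h],(400,400),interpolation=cv2.INTER_CUBIC);K=200/h
    for P,col in(([[-.010,.049,.022],[.066,.049,.022],[.066,-.049,.022],[-.03,-.049,.022]],(0,255,0)),([[-.029,.066,.022],[-.010,.049,.022]],(0,255,255)),([[-.049,-.066,.022],[-.03,-.049,.022]],(0,255,255)),
       ([[-.141,.049,.03],[-.053,.049,.03]],(255,255,0)),([[-.141,-.041,.03],[-.053,-.041,.03]],(255,255,0)),([[-.053,.049,.052],[-.011,.049,.052],[-.011,-.041,.052],[-.053,-.041,.052]],(255,0,255))):
        cv2.polylines(im,[np.array([(proj(C[k],x)-[u0,v0]+.5)*K for x in dockpts(D,P)]).round().astype(np.int32)],False,col,1)
    I.append(im)
cv2.imwrite("pics/f.png",np.hstack(I));print(F()[2])
E
```

```text
30.3167
```

View pics/f.png

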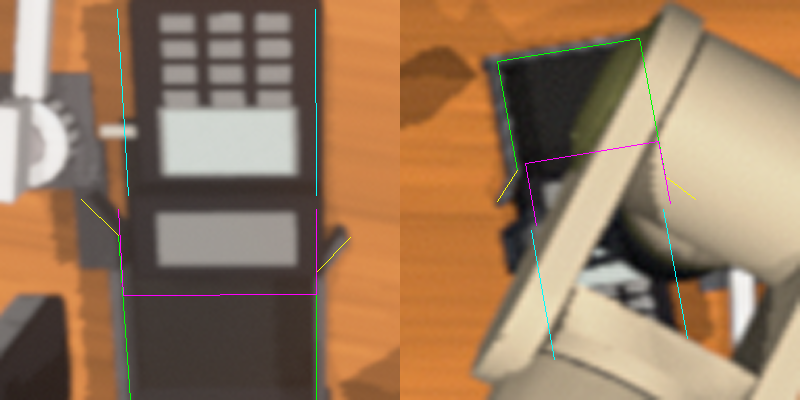

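```bash
python3 - <<'E'
from h import *
D=DOCK;q=ori(D[2]);n=np.array([-np.sin(D[2]),np.cos(D[2]),0])
claw.grip(.6)
manip.goto(loc(D,-.088,.10,.12),q);manip.move_l(loc(D,-.088,.10,.006),rate=.12);f0=F()[0]
manip.move_l(loc(D,-.088,.072,.006),rate=.08)
for y in np.arange(.069,.0555,-.002):
    manip.move_l(loc(D,-.088,y,.006),rate=.04);f=F()[0]-f0;print(round(y,3),f.round(1),round(f@n,1))
    if abs(f@n)>20:break
manip.move_l(loc(D,-.088,.10,.006),rate=.12);manip.move_l(loc(D,-.088,.10,.12),rate=.25)
manip.goto(loc(D,-.16,.05,.15),ori(D[2]+np.pi/2))
manip.move_l(loc(D,-.185,.002,.10),rate=.2);manip.move_l(loc(D,-.185,.002,.006),rate=.12)
f0=F()[0];ax=np.array([np.cos(D[2]),np.sin(D[2]),0]);x=-.164
while x<-.068:
    x+=.005 if x<-.09 else .002
    manip.move_l(loc(D,x,.002,.006),rate=.06);f=F()[0]-f0
    print(round(x,3),f.round(1),round(f@ax,1))
    if -(f@ax)>14:break
print(F())
E
```

```text
0.069 [ 1.3  0.5 -0.6] 0.3
0.067 [ 0.2  1.4 -0.6] 1.3
0.065 [1.  2.5 0.3] 2.3
0.063 [ 0.2  3.6 -0.3] 3.5
0.061 [ 1.2  2.4 -0.1] 2.2
0.059 [ 1.2  3.3 -0.7] 3.0
0.057 [ 1.6  3.5 -0.2] 3.2
-0.159 [ 0.1  1.2 -0.3] 0.3
-0.154 [0.1 0.2 0.1] 0.1
-0.149 [ 0.3  0.7 -0.8] 0.4
-0.144 [-0.6  1.3 -0. ] -0.3
-0.139 [0.3 1.2 0.1] 0.5
-0.134 [ 0.5  1.3 -0.2] 0.7
-0.129 [ 0.4  1.4 -0.2] 0.7
-0.124 [ 0.   1.7 -0.6] 0.3
-0.119 [-0.9  1.3  0. ] -0.6
-0.114 [-0.2 -0.   0.5] -0.2
-0.109 [ 0.3  0.9 -0.7] 0.5
-0.104 [-0.   0.9  0.2] 0.2
-0.099 [ 0.3  1.1 -0.2] 0.5
-0.094 [ 0.2  1.2 -0.1] 0.4
-0.089 [ 1.   1.6 -0.4] 1.2
-0.087 [-2.9  0.   1.4] -2.8
-0.085 [-3.2 -0.2  1.4] -3.2
-0.083 [-3.4  0.3  0.2] -3.3
-0.081 [-1.9  0.8  0.4] -1.8
-0.079 [-1.1  1.3  0.5] -0.9
-0.077 [-0.9 -0.  -1.1] -0.9
-0.075 [-1.7 -0.2 -0. ] -1.8
-0.073 [-10.3  -2.2   4.2] -10.5
-0.071 [-20.7  -4.6   9.9] -21.2
(array([-21.19716436,  -5.56076406,  10.13486846]), array([ 0.5684119 , -0.18068152,  0.00600262]), 46.0083)
```

```bash
python3 - <<'E'
from h import *
D=DOCK;q=ori(D[2]+np.pi/2)
manip.move_l(loc(D,-.10,.002,.006),rate=.12);manip.move_l(loc(D,-.12,-.02,.11),rate=.3)
claw.grip(.55)
q=ori(D[2]-.1+np.pi/2)
V=np.array([.5815,-.2725,.034])
manip.goto(V+[0,0,.07],q);print(F()[2])
s=wsnap()
C={"top":eyes.snapshot("top"),"scene":eyes.snapshot("scene")}
for n in("collar_wing","collar_pivot"):
    for k in C:print(n,k,[onz(C[k],uv,.044).round(4) for _,uv in pp(k,C[k],n)])
cv2.imwrite("pics/g.png",np.hstack([cv2.resize(C["top"]["color"][110:230,360:500],(400,343)),cv2.resize(C["scene"]["color"][120:240,150:290],(400,343))]))
E
```

```text
47.5583
collar_wing top []
collar_wing scene [array([ 0.5764, -0.2664,  0.044 ])]
collar_pivot top [array([ 0.5877, -0.2712,  0.044 ])]
collar_pivot scene [array([ 0.5823, -0.2693,  0.044 ])]
```

View pics/g.png

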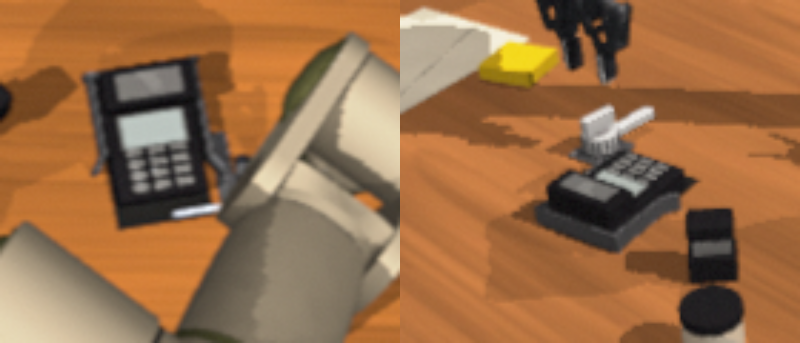

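Terminal sits flush in the dock. Now I grip the wing at about (0.582, -0.271) and turn it.

```bash
python3 - <<'E'
from h import *
D=DOCK;V=np.array([.5815,-.272,.034])
manip.move_l(V,rate=.12);f0=F()[0];print("down",f0.round(1))
claw.grip(0.,20);print(manip.get_obs()["width"],(F()[0]-f0).round(1))
for a in(.45,.85,1.25,1.58):
    manip.goto(V,ori(D[2]-a+np.pi/2));o=manip.get_obs()
    print(a,(F()[0]-f0).round(1),np.round(o["ft_torque"],2),o["time_s"])
claw.grip(.55)
manip.move_l(V+[0,0,.08],rate=.2)
manip.goto([.45,-.30,.25],ori(D[2]));print(F()[2])
C={"top":eyes.snapshot("top"),"scene":eyes.snapshot("scene")}
cv2.imwrite("pics/i.png",np.hstack([cv2.resize(C["top"]["color"][110:230,360:500],(400,343)),cv2.resize(C["scene"]["color"][120:240,150:290],(400,343))]))
E
```

```text
down [-0.  -0.3 -0.7]
0.13254497120841804 [ 0.3 -2.8  3.7]
0.45 [ 0.3 -5.2  6.8] [-0.85 -0.04 -0.02] 49.4667
0.85 [-0.4 -5.5  5.2] [-0.82  0.   -0.06] 49.9333
1.25 [-0.6 -5.8  7. ] [-0.92  0.02 -0.03] 50.4
1.58 [-1.4 -6.6  6.8] [-0.99  0.13 -0.06] 50.8167
52.5833
```

View pics/i.png

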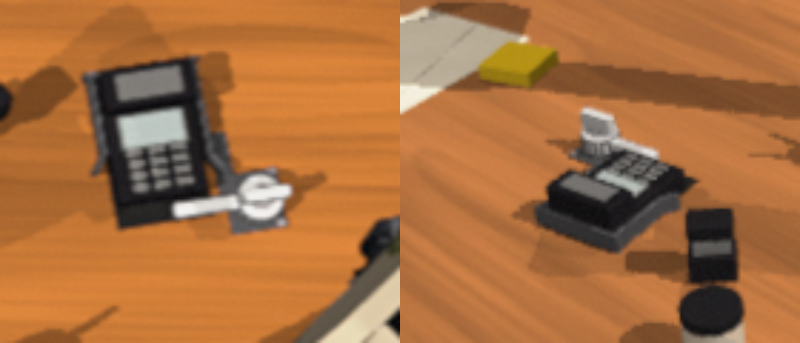

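```bash
python3 - <<'E'
from h import *
D=DOCK;s=eyes.snapshot("top")
def dk(X): 
    d=X-np.r_[D[:2],0];c,n=np.cos(D[2]),np.sin(D[2]);return np.round([c*d[0]+n*d[1],-n*d[0]+c*d[1]],4)
px=lambda a,b:[360+a*.35-.3,110+b*.35-.3]
print("near-left corner",dk(onz(s,px(120,228),.0)),dk(onz(s,px(118,218),.03)))
a=onz(s,px(175,211),.025);b=onz(s,px(262,194),.05);e=dk(a)-np.array([-.079,-.09]);print("arm tip",dk(a),"wing",dk(b),"angle",np.arctan2(e[1],-e[0]))
for k in("top","scene"):
    t=snap(k)
    for n in("terminal_center","bay_home"):
        print(k,n,[dk(onz(t,uv,.015)) for _,uv in pp(k,t,n,4) if abs(onz(t,uv,.015)-[.642,-.169,.015]).max()<.05])
big=cv2.resize(s["color"][120:205,380:470],(800,755),interpolation=cv2.INTER_CUBIC)[:600];k=800/90
for P,col in(([[-.03,-.049,.022],[.066,-.049,.022],[.066,.049,.022],[-.01,.049,.022]],(0,255,0)),([[-.065,-.045,.03],[-.065,.045,.03],[.023,.045,.03]],(255,255,0)),([[.065,-.045,.052],[.065,.045,.052],[.023,.045,.052],[.023,-.045,.052],[.065,-.045,.052]],(255,0,255))):
    cv2.polylines(big,[np.array([(proj(s,x)-[380,120]+.5)*k for x in dockpts(D,P)]).round().astype(np.int32)],False,col,1)
cv2.imwrite("pics/j.png",big)
E
```

```text
near-left corner [-0.086   0.0446] [-0.0792  0.0505]
arm tip [-0.0808 -0.0068] wing [-0.0808 -0.0868] angle 1.5491650858707182
top terminal_center [array([-0.009 ,  0.0037])]
top bay_home []
scene terminal_center [array([0.0004, 0.0021])]
scene bay_home [array([-0.0087, -0.0049])]
```

```bash
python3 - <<'E'
from h import *
D=DOCK;s=eyes.snapshot("top");im0=cv2.imread("pics/top0.png")
def rect(im,p,m):
    xs=np.arange(-.065-m,.066+m,.0005);ys=np.arange(-.04-m,.0401+m,.0005)
    g=np.array([[proj(s,loc(p,x,y,.03)) for y in ys] for x in xs]).astype(np.float32)
    return cv2.remap(cv2.cvtColor(im,cv2.COLOR_BGR2GRAY),g[...,0],g[...,1],cv2.INTER_CUBIC)
t=rect(im0,[.5402,.279,.33],0)[80:190]   # display + upper keys, local x from -.025 to .03
best=[]
for yw in np.arange(.10,.27,.02):
    p=[D[0],D[1],yw];b=rect(s["color"],p,.02);r=cv2.matchTemplate(b,t,cv2.TM_CCOEFF_NORMED);_,v,_,l=cv2.minMaxLoc(r)
    ty,tx=(l[1]-80-40)*.5,(l[0]-40)*.5;best.append((round(v,3),round(yw,2),tx,ty))
for b in sorted(best)[::-1][:4]:print("score,yaw,dy(mm),dx(mm)",b)
print(F())
E
```

```text
score,yaw,dy(mm),dx(mm) (0.995, np.float64(0.2), 2.0, -0.5)
score,yaw,dy(mm),dx(mm) (0.994, np.float64(0.22), 2.0, -0.5)
score,yaw,dy(mm),dx(mm) (0.993, np.float64(0.18), 2.0, -0.5)
score,yaw,dy(mm),dx(mm) (0.991, np.float64(0.24), 2.0, -0.5)
(array([-0.54907245, -0.29862795, -0.45523691]), array([ 0.45012155, -0.29994707,  0.24980982]), 53.0833)
```

The match puts the terminal 0.5 mm short of home, 2 mm to the left, at yaw 0.20. That is within tolerance, so I'm handing in.

```bash
python3 -c "
from h import *
manip.finish_job();print(F()[2])"
```

```text
the job is handed in; nothing more can be done
the job is handed in; nothing more can be done
```

The terminal is in the dock against the back wall and the lock collar is turned across its end. I handed the job in at about 53 s of the 72 s allowed; no verdict is reported.

**What I did:** I pushed the terminal sideways with open fingers between the pen pot and the stamp, then from behind into the dock. The collar started near 0.1 rad, clear of the mouth, so I left it alone until the end. Then I gripped the wing, turned it to a commanded 1.58 rad, let go and moved away.

**One problem on the way:** The first push into the dock jammed on the left flare at about 32 N wrist force. I backed off, nudged the terminal about 5 mm to the right, and the second push went in with little force until it stopped hard.

**Last checks:**

| Check | Result |
|---|---|
| Terminal along the dock (template match, score 0.995) | 0.5 mm short of my estimate of home |
| Terminal across the dock (same match) | 2 mm to the left |
| Terminal yaw | 0.20, against my estimated dock yaw of 0.185 |
| Stop force | Rose stiffly to 21 N when the pushing fingers were about where a seated terminal would put them |
| Collar angle in the top view | About 1.55 rad, with the arm over the white mark |

**Checks that disagreed or weren't made:**
- **Pinpoint network:** it scattered. The top camera put the terminal 9 mm short along the dock, while the scene camera put it 0.4 mm past home.
- **Near-end corner:** a corner I read by eye came out about 14–20 mm too far out. I think it was the edge of the dark mat under the dock, not the terminal.
- **Pot, stamp, jar and PIN pad:** I did not measure them again. The stamp and jar looked unmoved in the later pictures; the pot and PIN pad are not in the last ones.

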